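Raise the ratchet stand four clicks and load it

TASK

Pull the plate of the ratchet stand straight up until it has clicked exactly four times, then push it down with about 15 N so that it sits firmly on its pawl, without overloading the pawl (30 N at most). Then set the smaller of the two beakers on the front half of the bench down gently, upright, on the middle of the plate and let go; leave everything else where it is.

Things in the scene. Friction and masses are not known exactly. Their poses are not given: they have to be found in the camera images.
- stand: Ratchet stand screwed to the bench: dark steel base 120 x 90 x 12 mm, square aluminium sleeve 36 mm wide. A 16 mm square steel column with a plate on top slides in the sleeve; it starts fully down. Origin: on the bench, on the sleeve's axis; z up, x along the plate's length toward the housing. Six saw teeth 9 mm apart at the column's foot pass a hidden sprung pawl; each one passed is a click.
- collar_top (a point): Centre of the top of the black collar (42 mm square) at the sleeve's mouth, 105 mm above the bench. Pulling up: the column first runs free for 4 to 24 mm (2.5 N weight, 1 N friction); then each tooth adds resistance climbing from about 3 to 7 N over the last 5 mm before its click, and falling at once to nothing at the click. Then 4 mm free, then the next tooth: 9 mm from click to click.
- pawl_housing (a point): Centre of the closed grey pawl housing (30 mm wide, 37 to 103 mm high) on the sleeve's +x side, reaching 51 mm from the axis. The pawl's height inside is unknown and differs each time: click 1 comes after 9 to 29 mm of rise. Let down, the column rests on the pawl where it last clicked; a click cannot be undone. The pawl's rubber buffer yields 3.3 mm per 10 N of load, column weight included.
- column (a joint): rise of the column and plate above the lowest position, m; 0 fully down, up to 0.080 at the end stop; grows upward
- plate_top (a point): Centre of the plate's top face, 138 mm above the bench when down; axes as the stand's. Aluminium plate 84 mm along x, 56 mm along y, 14 mm thick with its 2 mm rubber pad; under it a flange 30 mm across and 6 mm high, then the column. Grip it across the 56 mm sides. When down, the plate's underside is 19 mm above the collar.
- beaker_small: the smaller of the two beakers on the front half of the bench: empty glass beaker, 70 mm high, about 50 mm across the wall and 57 mm across the rim (rim in the top 8 mm); about 0.09 kg. Origin: centre of its underside; z up when upright. Stands on the bench
- beaker_large: the larger of these two: glass beaker with dark contents, 94 mm high, 74 mm across: a bystander, may stand at either beaker place. Origin: centre of its underside
- open_dish: open aluminium dish, 64 mm across, 21 mm high: a bystander. Origin: centre of its underside
Mind the look-alikes: they are no part of the job. What is shaped like the beaker_small but red is not meant.

How it is judged:
By the outcome, as a careful person would: the job done as asked, in the order asked, and still so for the second after the job is handed in, with the robot touching nothing.
It also fails if it takes over 72 s, if anything falls off the work surface, if the arm or the gripper's body presses on something with over 40 N, if the wrist force passes 120 N, or if a joint passes its speed limit or range.

ROBOT

A 6-joint arm with a two-finger parallel gripper is mounted at the origin on a cart in front of the work surface, level with it; the furniture and walls round the work are solid. World frame = base frame: x ahead of the robot, y to its left, z up, the work surface at z = 0. Lengths are in m, angles in rad, forces in N, time in s.
With the tool pointing down it reaches from about 0.25 to 0.8 m from the base axis. Payload 8.5 kg.
Tool frame: the origin (TCP) lies on the centre line of the jaws, within the pads' length; the fingertips stand 22 mm ahead of it and the grasp point (between the pads) lies 3 mm ahead of it (r.tips_ahead is the distance from the TCP to the fingertips, in m); z points along the fingers, y is the line along which they close (so a half turn about z gives the same grasp; the last joint's range is limited). The gripper opens to 85 mm and grips with 20 to 120 N. Pads are 22 mm wide; open, the fingers measure 114 mm over their backs; the gripper's body (76 mm by 85 mm) begins 54 mm behind the grasp point. The pads swing forward as they close: fully open they stand 13 mm farther back than shut.
Start: joints at [-1.207, 0.238, -0.013, 1.319, 0, 1.571], TCP at [0.187, -0.491, 0.253] pointing down, gripper open.
Joint ranges: [-2.66, 2.66], [-1.03, 1.9], [-1.14, 1.46], [-1.82, 2.27], [-1.45, 1.34], [-3.14, 3.14]. Speed limits (rad/s): [2.22, 2.22, 2.79, 3.14, 3.14, 3.14].

INTERFACE

Orientations are given as a unit quaternion [x, y, z, w].
In Python, from bench import r gives the robot as it stands.
- The arm moves only by the shell command python3 -m inch 'ROWS'. ROWS is JSON, a list of rows, each an object with "grip": the opening in per cent of the stroke, from 0 (shut) to 100 (fully open); "linear": the shift along the tool's x, y, z in cm, a list of three; "twist": the turn about the tool's z in rad. In form: [{"grip": grip, "linear": [dx, dy, dz], "twist": twist}, ...]. A call has 1 to 20 rows; each row shifts and turns the commanded pose from where the row before left it, along the tool's axes as they then stand; what a row does not reach is not made up. A row lasts 1/12 s, in which the tool goes at most 41.7 mm and 7.16 degrees, less where a joint would pass 70% of its speed; a pose out of reach is approached as far as the arm can. A call with a gripper value outside its range is refused whole. The fingers move at their own pace and stop on an object; the grip force is fixed at half the most. Time passes only in rows, so rows that do not move let the fingers close. It gives the time, the measured TCP pose, the force, the opening and the grip force at its end, in the units of the state.
- r.get_state(): the state, without advancing time (a new reading comes with each control period).
- r.read_camera(name): name is "side" or "top"; returns (picture, depth): 480x640x3 uint8, red, green, blue; 480x640 float32, m along the optical axis (not along the pixel's ray), 0 where there is no reading.
- r.camera_info(name): a dict with "fx", "fy", "cx", "cy" (pixels), "R" (3x3) and "t" (3): a world point X has camera coordinates R X + t. Camera axes: x right, y down, z forward; pixel columns grow to the right and rows downward; lengths in m; the calibration is good to about 2 mm. A picture is of the moment at which its call begins. camera_info takes no time and is no camera call.
- r.finish_job(): hands the job in; it is judged then, once.
The state is a dict: "time_s": time; "joint_pos": joint angles; "joint_vel": joint speeds; "tau": joint torques, N m; "position": TCP position; "eef_rot": TCP orientation; "force": force on the tool from outside, world axes, zero at the start; "torque": the same for the moment, N m; "width": finger opening in m; "grasp_force": force on a finger pad.
Only numpy, scipy, OpenCV 4.12 (cv2) and the standard library are available. Lean on these libraries where they do the work, as an engineer would, in place of code of your own. Each camera call takes 0.05 s, during which the arm holds its last target. There are 200 camera calls.

## Working session

There is one attempt and no reset: what is moved stays moved. The work goes in short steps, Python scripts to look and compute and a shell command to move; the robot and the scene stay as the last step left them, time stands still between calls to the robot, and variables do not carry over. Pictures are saved under pics/ and viewed, at most 10 in all, crops included, and the job is handed in when it is done.

```bash
ls; mkdir -p pics; python3 - <<'E'
from bench import r
import cv2,numpy as np
for n in("top","side"):
    p,d=r.read_camera(n); np.savez("pics/%s0.npz"%n,p=p,d=d); cv2.imwrite("pics/%s0.png"%n,p[:,:,::-1])
    print(n,{k:np.round(v,4).tolist() for k,v in r.camera_info(n).items()})
s=r.get_state();print({k:np.round(v,3).tolist() for k,v in s.items()}, r.tips_ahead)
E
```

```text
pics
top {'fx': 586.5369, 'fy': 586.5369, 'cx': 322.3287, 'cy': 236.1908, 'R': [[-0.022, -0.9994, -0.0264], [-0.9944, 0.0246, -0.1029], [0.1034, 0.024, -0.9943]], 't': [0.1403, 0.5574, 1.2195]}
side {'fx': 578.1183, 'fy': 578.1183, 'cx': 318.0337, 'cy': 238.045, 'R': [[0.9918, -0.1268, -0.0166], [-0.0724, -0.4496, -0.8903], [0.1054, 0.8842, -0.4551]], 't': [-0.5261, 0.2051, 1.1255]}
{'time_s': 0.1, 'joint_pos': [-1.207, 0.239, -0.014, 1.319, 0.0, 1.571], 'joint_vel': [-0.0, -0.001, 0.002, -0.0, -0.0, 0.002], 'tau': [0.002, -53.972, 34.7, 0.014, 0.0, -0.0], 'position': [0.187, -0.49, 0.253], 'eef_rot': [0.984, 0.181, -0.0, -0.001], 'force': [-0.354, -0.852, 0.026], 'torque': [-0.01, -0.0, 0.001], 'grasp_force': 0.0, 'width': 0.085} 0.022
```

View pics/top0.png

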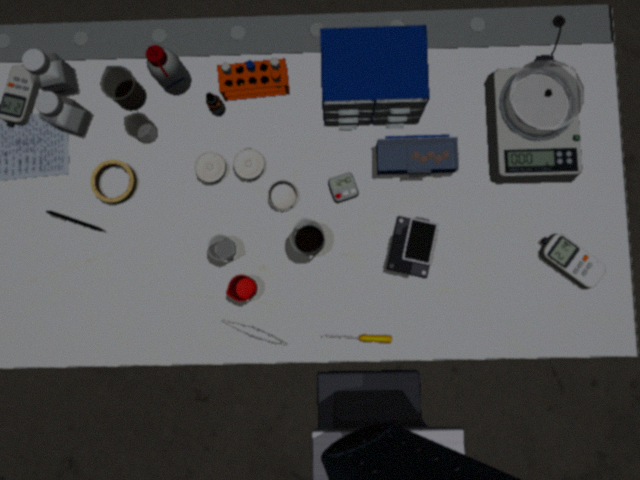

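View pics/side0.png

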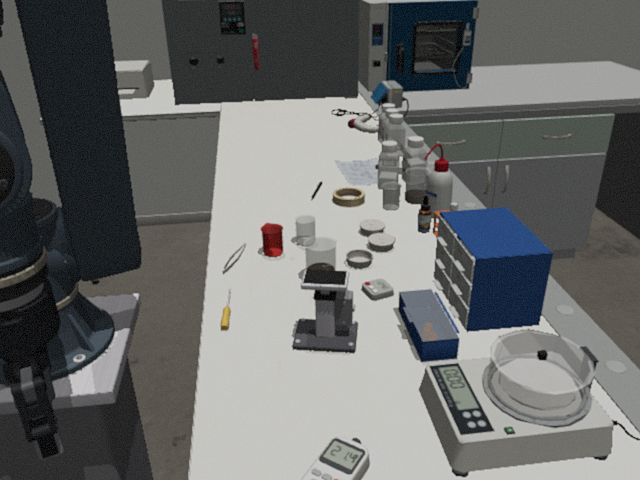

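The top view (x up, y left) shows these things:
- The stand has its plate at about (421,241) and base at (410,247). In the side view it is at (325,300).
- Candidates for the small beaker are clear (222,250), red (242,289, excluded), the large one with dark contents (309,238), and rear beakers at (140,127) and (125,90), which are not on the front half.
- I choose (222,250), which is at (305,230) in the side view.

Next I measure it and check a crop.

```bash
cat > h.py <<'E'
import numpy as np,cv2
from bench import r
def ray(n,u,v,z):
    c=r.camera_info(n);R=np.array(c["R"]);t=np.array(c["t"])
    o=-R.T@t; d=R.T@np.array([(u-c["cx"])/c["fx"],(v-c["cy"])/c["fy"],1]); return o+d*(z-o[2])/d[2]
def proj(n,X):
    c=r.camera_info(n);q=np.array(c["R"])@X+np.array(c["t"]); return np.array([c["fx"]*q[0]/q[2]+c["cx"],c["fy"]*q[1]/q[2]+c["cy"]])
def cloud(n,d):
    c=r.camera_info(n);v,u=np.mgrid[:480,:640]
    P=np.stack([(u-c["cx"])/c["fx"]*d,(v-c["cy"])/c["fy"]*d,d],-1)-np.array(c["t"])
    W=P@np.array(c["R"]); W[d==0]=np.nan; return W
E
python3 - <<'E'
from h import *
a=np.load("pics/top0.npz");W=cloud("top",a["d"]);S=np.load("pics/side0.npz");V=cloud("side",S["d"])
def box(n,W,m,nm):
    m=m.astype(np.uint8);k,l,st,ce=cv2.connectedComponentsWithStats(m)
    for i in range(1,k):
        if st[i,4]>60: 
            rr=cv2.minAreaRect(np.argwhere(l==i)[:,::-1].astype(np.float32)); q=W[l==i]
            print(nm,st[i].tolist(),np.round(rr[0],1),np.round(rr[1],1),round(rr[2],1),np.round(np.nanmedian(q,0),4), np.round(np.ptp(q[:,:2],axis=0),3))
            pts=[ray(n,*p,float(np.nanmedian(q[:,2]))) for p in cv2.boxPoints(rr)]; print(np.round(pts,4).tolist())
box("top",W,(abs(W[...,2]-.138)<.012)&(W[...,0]<.6)&(W[...,0]>.2)&(abs(W[...,1])<.4),"plate")
box("top",W,(abs(W[...,2]-.012)<.006)&(W[...,0]<.6)&(W[...,0]>.2)&(W[...,1]<0)&(W[...,1]>-.2),"base")
box("side",V,(abs(V[...,2]-.138)<.006)&(V[...,0]<.6)&(V[...,0]>.2)&(abs(V[...,1])<.4),"plateS")
# objects above bench
box("top",W,(W[...,2]>.015)&(W[...,0]<.6)&(W[...,0]>.15)&(W[...,1]>-.3)&(W[...,1]<.5),"obj")
t=a["p"][170:320,180:460,::-1];s=S["p"][190:370,210:420,::-1]
t=cv2.resize(t,None,fx=2.8,fy=2.8,interpolation=2);s=cv2.resize(s,None,fx=2.8,fy=2.8*420/504,interpolation=2)
im=np.zeros((600,790,3),np.uint8);im[:420,:784]=t
cv2.imwrite("pics/c1.png",im[:420]);cv2.imwrite("pics/c2.png",cv2.resize(S["p"][190:370,210:420,::-1],None,fx=3,fy=3,interpolation=2))
E
```

```text
plate [402, 218, 36, 48, 1253] [419.6 241.3] [29.2 43.1] 11.3 [ 0.5347 -0.0637  0.1379] [0.092 0.071]
[[0.5001, -0.0266, 0.1379], [0.5821, -0.0459, 0.1379], [0.5695, -0.1009, 0.1379], [0.4878, -0.0812, 0.1379]]
base [386, 217, 44, 61, 1052] [411.6 247. ] [43. 55.] 12.5 [ 0.5113 -0.0411  0.0123] [0.131 0.092]
[[0.4881, -0.0044, 0.0123], [0.6036, -0.0339, 0.0123], [0.581, -0.1233, 0.0123], [0.4662, -0.0931, 0.0123]]
plateS [301, 270, 48, 20, 835] [324.6 279.5] [46.8 18.9] 2.5 [ 0.537  -0.0743  0.1394] [0.092 0.07 ]
[[0.4896, -0.0963, 0.1394], [0.4978, -0.03, 0.1394], [0.5834, -0.0511, 0.1394], [0.5706, -0.1157, 0.1394]]
obj [290, 216, 36, 40, 1080] [307.8 236.4] [36.7 35.8] 26.6 [0.5603 0.1584 0.0276] [0.078 0.071]
[[0.5457, 0.2109, 0.0276], [0.6139, 0.1754, 0.0276], [0.5767, 0.1058, 0.0276], [0.509, 0.1415, 0.0276]]
obj [401, 217, 37, 50, 1292] [419. 241.] [30.6 46.7] 11.3 [ 0.5354 -0.0641  0.1378] [0.099 0.071]
[[0.4978, -0.0233, 0.1378], [0.5865, -0.0442, 0.1378], [0.5733, -0.1019, 0.1378], [0.4848, -0.0805, 0.1378]]
obj [206, 234, 30, 27, 345] [220.5 247. ] [26. 29.] 90.0 [0.5425 0.3497 0.0624] [0.053 0.058]
[[0.5679, 0.3693, 0.0624], [0.5663, 0.3085, 0.0624], [0.512, 0.3089, 0.0624], [0.5135, 0.3694, 0.0624]]
obj [226, 275, 31, 27, 337] [242.1 288.2] [28.8 26.9] 18.4 [0.4528 0.3076 0.0632] [0.054 0.058]
[[0.4373, 0.3316, 0.0632], [0.4895, 0.3137, 0.0632], [0.4694, 0.2572, 0.0632], [0.4175, 0.2753, 0.0632]]
obj [321, 423, 200, 57, 6803] [420.5 451. ] [199.  56.] 0.0 [0.2004 0.0156 0.3933] [0.087 0.223]
[[0.1696, 0.1281, 0.3933], [0.2485, 0.1264, 0.3933], [0.2437, -0.162, 0.3933], [0.1656, -0.1575, 0.3933]]
```

View pics/c1.png

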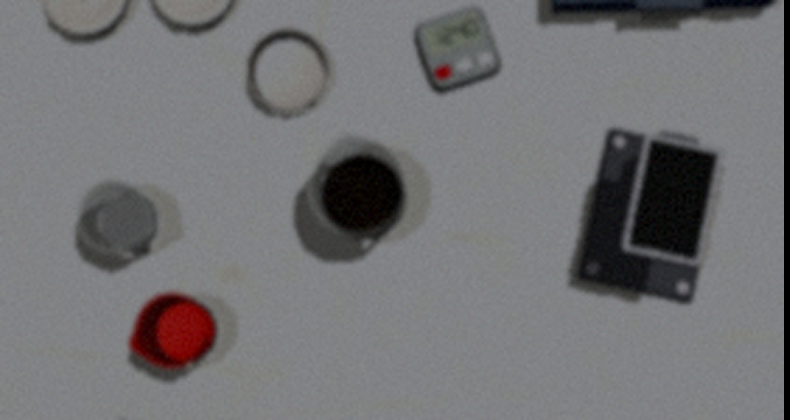

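View pics/c2.png

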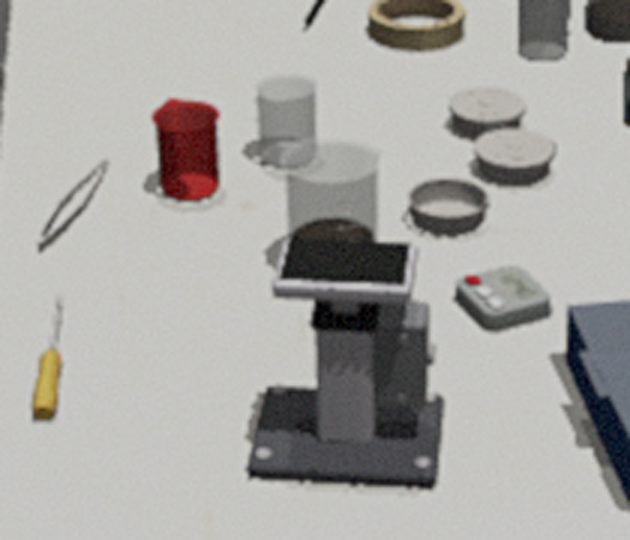

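The crop shows the clear small beaker at crop (118,222), the red one at (175,330) and the large one at (360,190). The choice stands. Next I fit the beaker and plate, and write a helper that works out the moves.

```bash
cat >> h.py <<'E'
from scipy.spatial.transform import Rotation as Ro
def go(X,yaw=None):
    s=r.get_state();q=Ro.from_quat(s["eef_rot"]);x=q.as_matrix()[:,0];y0=np.arctan2(x[1],x[0])
    d=q.inv().apply(np.array(X)-s["position"])*100
    print("t %.2f pos %s yaw %.4f lin cm %s"%(s["time_s"],np.round(s["position"],4),y0,np.round(d,2)), "twist %.3f"%((y0-yaw+np.pi/2)%np.pi-np.pi/2) if yaw is not None else "", "j",np.round(s["joint_pos"],2),"F",np.round(s["force"],2),"w %.4f gf %.1f"%(s["width"],s["grasp_force"]))
E
python3 - <<'E'
from h import *
from scipy.optimize import least_squares
for n in("top","side"):
    W=cloud(n,np.load("pics/%s0.npz"%n)["d"])
    for nm,c in(("small",(.541,.339)),("red",(.453,.295)),("large",(.555,.15))):
        m=(np.hypot(W[...,0]-c[0],W[...,1]-c[1])<.05)&(W[...,2]>.055)
        q=W[m]; f=least_squares(lambda p:np.hypot(q[:,0]-p[0],q[:,1]-p[1])-p[2],[*c,.027],loss="soft_l1",f_scale=.002).x
        print(n,nm,len(q),np.round(f,4),"zmax",round(np.nanpercentile(q[:,2],98),4))
go([.535,-.0637,.253],-.237)
E
python3 -m inch '[{"grip":100,"linear":[2.65,-1.5,0],"twist":0},{"grip":100,"linear":[2.65,-1.5,0],"twist":0},{"grip":100,"linear":[2.65,-1.5,0],"twist":0},{"grip":100,"linear":[2.65,-1.5,0],"twist":0},{"grip":100,"linear":[2.65,-1.5,0],"twist":0},{"grip":100,"linear":[2.65,-1.5,0],"twist":0}]'
python3 -c "from h import *;go([.535,-.0637,.253],-.237)"
```

```text
top small 199 [0.54   0.3388 0.0259] zmax 0.0713
top red 209 [0.4538 0.2959 0.0259] zmax 0.0727
top large 348 [0.5549 0.1558 0.0345] zmax 0.0962
side small 237 [0.5426 0.338  0.0252] zmax 0.0718
side red 255 [0.4561 0.295  0.0251] zmax 0.0718
side large 874 [0.5573 0.155  0.0337] zmax 0.0949
t 0.10 pos [ 0.1867 -0.4903  0.2528] yaw 0.3638 lin cm [ 4.773e+01 -2.748e+01  1.000e-02] twist 0.601 j [-1.21  0.24 -0.01  1.32  0.    1.57] F [-0.35 -0.85  0.03] w 0.0852 gf 0.0
time_s: 0.6
position: [0.3039, -0.3486, 0.253]
eef_rot: [0.984, 0.181, -0.0, -0.0]
force: [1.8, -0.6, -0.5]
width: 0.0855
grasp_force: 0.0
t 0.60 pos [ 0.3039 -0.3486  0.253 ] yaw 0.3635 lin cm [ 3.173e+01 -1.841e+01  1.000e-02] twist 0.600 j [-0.85  0.13 -0.15  1.29  0.    1.92] F [ 1.82 -0.64 -0.54] w 0.0855 gf 0.0
```

```bash

python3 -m inch '[{"grip":100,"linear":[0,0,0],"twist":-0.12},{"grip":100,"linear":[0,0,0],"twist":-0.12},{"grip":100,"linear":[0,0,0],"twist":-0.12},{"grip":100,"linear":[0,0,0],"twist":-0.12},{"grip":100,"linear":[0,0,0],"twist":-0.12},{"grip":100,"linear":[0,0,0],"twist":-0.12},{"grip":100,"linear":[0,0,0],"twist":-0.12},{"grip":100,"linear":[0,0,0],"twist":-0.12},{"grip":100,"linear":[0,0,0],"twist":-0.12},{"grip":100,"linear":[0,0,0],"twist":-0.12},{"grip":100,"linear":[0,0,0],"twist":-0.12},{"grip":100,"linear":[0,0,0],"twist":-0.12},{"grip":100,"linear":[0,0,0],"twist":-0.12},{"grip":100,"linear":[0,0,0],"twist":-0.12},{"grip":100,"linear":[0,0,0],"twist":-0.12},{"grip":100,"linear":[0,0,0],"twist":-0.12},{"grip":100,"linear":[0,0,0],"twist":-0.12},{"grip":100,"linear":[0,0,0],"twist":-0.12},{"grip":100,"linear":[0,0,0],"twist":-0.12},{"grip":100,"linear":[0,0,0],"twist":-0.12}]' >/dev/null
python3 -c "from h import *;go([.535,-.0637,.253],-.237)"
```

```text
t 2.27 pos [ 0.3032 -0.3498  0.253 ] yaw 2.7697 lin cm [-11.2   35.07   0.  ] twist -0.135 j [-0.86  0.13 -0.15  1.29  0.   -0.48] F [-0.11 -0.6  -0.79] w 0.0855 gf 0.0
```

```bash

python3 -m inch '[{"grip":100,"linear":[-0.8,2.5,0],"twist":0},{"grip":100,"linear":[-0.8,2.5,0],"twist":0},{"grip":100,"linear":[-0.8,2.5,0],"twist":0},{"grip":100,"linear":[-0.8,2.5,0],"twist":0},{"grip":100,"linear":[-0.8,2.5,0],"twist":0},{"grip":100,"linear":[-0.8,2.5,0],"twist":0},{"grip":100,"linear":[-0.8,2.5,0],"twist":0},{"grip":100,"linear":[-0.8,2.5,0],"twist":0},{"grip":100,"linear":[-0.8,2.5,0],"twist":0},{"grip":100,"linear":[-0.8,2.5,0],"twist":0},{"grip":100,"linear":[-0.8,2.5,0],"twist":0},{"grip":100,"linear":[-0.8,2.5,0],"twist":0},{"grip":100,"linear":[-0.8,2.5,0],"twist":0},{"grip":100,"linear":[-0.8,2.5,0],"twist":0},{"grip":100,"linear":[0,0,2],"twist":-0.07},{"grip":100,"linear":[0,0,1.5],"twist":-0.07},{"grip":100,"linear":[0,0,0],"twist":0}]' >/dev/null
python3 -c "from h import *;go([.535,-.0637,.134],-.237)"
```

```text
t 3.68 pos [ 0.5352 -0.0652  0.2152] yaw 2.9079 lin cm [0.01 0.14 8.12] twist 0.003 j [-0.12  0.28 -0.05  1.24  0.    0.11] F [-0.71 -0.36  1.32] w 0.0854 gf 0.0
```

```bash

python3 -m inch '[{"grip":100,"linear":[0,0.15,2],"twist":0},{"grip":100,"linear":[0,0,2],"twist":0},{"grip":100,"linear":[0,0,2],"twist":0},{"grip":100,"linear":[0,0,1.5],"twist":0},{"grip":100,"linear":[0,0,0.6],"twist":0},{"grip":100,"linear":[0,0,0],"twist":0},{"grip":100,"linear":[0,0,0],"twist":0}]'
python3 - <<'E'
from h import *
go([.535,-.0637,.134],-.237)
p,d=r.read_camera("side");cv2.imwrite("pics/g1.png",cv2.resize(p[190:370,210:420,::-1],None,fx=3,fy=3,interpolation=2))
E
```

```text
time_s: 4.27
position: [0.5372, -0.0647, 0.1381]
eef_rot: [0.119, 0.993, 0.0, 0.0]
force: [0.4, -0.3, 0.8]
width: 0.0853
grasp_force: 0.0
t 4.27 pos [ 0.5372 -0.0647  0.1381] yaw 2.9025 lin cm [0.23 0.04 0.41] twist -0.002 j [-0.12  0.33 -0.19  1.05  0.    0.12] F [ 0.41 -0.29  0.83] w 0.0853 gf 0.0
```

View pics/g1.png

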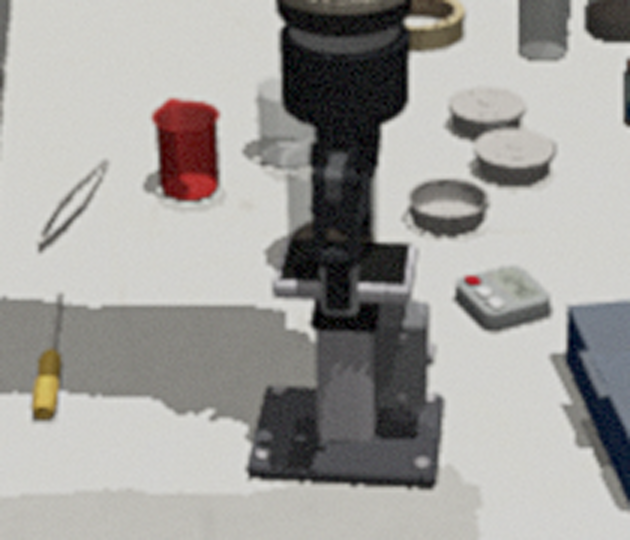

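The finger straddles the plate's near side at crop (338,280), centred, with its tip just below the plate. I close the gripper.

```bash

python3 -m inch '[{"grip":0,"linear":[0,0,0.1],"twist":0},{"grip":0,"linear":[0,0,0],"twist":0},{"grip":0,"linear":[0,0,0],"twist":0},{"grip":0,"linear":[0,0,0],"twist":0},{"grip":0,"linear":[0,0,0],"twist":0},{"grip":0,"linear":[0,0,0],"twist":0},{"grip":0,"linear":[0,0,0],"twist":0},{"grip":0,"linear":[0,0,0],"twist":0}]'
python3 -c "from h import *;go([.535,-.0637,.134],-.237)"
```

```text
time_s: 4.98
position: [0.5372, -0.0652, 0.1375]
eef_rot: [0.119, 0.993, -0.001, 0.001]
force: [-2.3, -2.6, 7.0]
width: 0.0545
grasp_force: 62.7
t 4.98 pos [ 0.5372 -0.0652  0.1375] yaw 2.9031 lin cm [0.25 0.09 0.35] twist -0.001 j [-0.12  0.33 -0.19  1.05 -0.    0.12] F [-2.31 -2.63  7.03] w 0.0545 gf 62.7
```

```bash
u(){ grep -E "position|force: \[" | tr '\n' ' '; echo; }
python3 -m inch '[{"grip":0,"linear":[0,0,-0.2],"twist":0},{"grip":0,"linear":[0,0,-0.1],"twist":0},{"grip":0,"linear":[0,0,-0.1],"twist":0}]'|u
python3 -m inch '[{"grip":0,"linear":[0,0,-0.1],"twist":0},{"grip":0,"linear":[0,0,-0.1],"twist":0}]'|u
python3 -m inch '[{"grip":0,"linear":[0,0,-0.1],"twist":0},{"grip":0,"linear":[0,0,-0.1],"twist":0}]'|u
python3 -m inch '[{"grip":0,"linear":[0,0,-0.1],"twist":0}]'|u
python3 -m inch '[{"grip":0,"linear":[0,0,-0.1],"twist":0}]'|u
python3 -m inch '[{"grip":0,"linear":[0,0,-0.1],"twist":0}]'|u
python3 -m inch '[{"grip":0,"linear":[0,0,-0.1],"twist":0}]'|u
python3 -m inch '[{"grip":0,"linear":[0,0,-0.1],"twist":0}]'|u
python3 -m inch '[{"grip":0,"linear":[0,0,-0.1],"twist":0}]'|u
python3 -m inch '[{"grip":0,"linear":[0,0,-0.1],"twist":0}]'|u
```

```text
position: [0.5371, -0.0651, 0.1405] force: [1.3, -5.9, -3.9] 
position: [0.5371, -0.0651, 0.1424] force: [0.7, -5.7, -3.9] 
position: [0.5371, -0.0651, 0.1439] force: [4.1, -5.9, -12.3] 
position: [0.5371, -0.0651, 0.1446] force: [4.1, -6.6, -13.4] 
position: [0.537, -0.0651, 0.1454] force: [4.0, -5.6, -13.6] 
position: [0.5371, -0.0651, 0.1463] force: [5.2, -5.6, -14.8] 
position: [0.5371, -0.0651, 0.1474] force: [1.4, -5.2, -2.5] 
position: [0.5371, -0.0651, 0.1491] force: [0.4, -5.1, -1.8] 
position: [0.5371, -0.0651, 0.1503] force: [1.7, -4.4, -3.7] 
position: [0.5371, -0.0651, 0.1513] force: [0.4, -6.4, -2.3]
```

Click 1 came at TCP z of about 0.147 (rise about 9.5 mm). Clicks are expected next at about 0.156, 0.165 and 0.174.

```bash
u(){ grep -E "position|force: \[" | tr '\n' ' '; echo; }
python3 -m inch '[{"grip":0,"linear":[0,0,-0.1],"twist":0},{"grip":0,"linear":[0,0,-0.1],"twist":0}]'|u
python3 -m inch '[{"grip":0,"linear":[0,0,-0.1],"twist":0}]'|u
python3 -m inch '[{"grip":0,"linear":[0,0,-0.1],"twist":0}]'|u
python3 -m inch '[{"grip":0,"linear":[0,0,-0.1],"twist":0}]'|u
python3 -m inch '[{"grip":0,"linear":[0,0,-0.1],"twist":0}]'|u
python3 -m inch '[{"grip":0,"linear":[0,0,-0.1],"twist":0}]'|u
python3 -m inch '[{"grip":0,"linear":[0,0,-0.1],"twist":0}]'|u
python3 -m inch '[{"grip":0,"linear":[0,0,-0.1],"twist":0}]'|u
python3 -m inch '[{"grip":0,"linear":[0,0,-0.1],"twist":0}]'|u
python3 -m inch '[{"grip":0,"linear":[0,0,-0.1],"twist":0}]'|u
python3 -m inch '[{"grip":0,"linear":[0,0,-0.1],"twist":0}]'|u
python3 -m inch '[{"grip":0,"linear":[0,0,-0.1],"twist":0}]'|u
python3 -m inch '[{"grip":0,"linear":[0,0,-0.1],"twist":0}]'|u
python3 -m inch '[{"grip":0,"linear":[0,0,-0.1],"twist":0}]'|u
python3 -c "
from h import *
p,d=r.read_camera('side');cv2.imwrite('pics/g2.png',cv2.resize(p[190:370,210:420,::-1],None,fx=3,fy=3,interpolation=2))
go([.5,0,.1])"
```

```text
position: [0.5371, -0.0651, 0.1529] force: [3.6, -6.6, -11.9] 
position: [0.5371, -0.0651, 0.1536] force: [4.3, -5.6, -12.3] 
position: [0.5371, -0.0651, 0.1544] force: [4.0, -6.2, -14.3] 
position: [0.5371, -0.0651, 0.1553] force: [4.4, -6.3, -13.5] 
position: [0.5371, -0.0651, 0.1562] force: [4.7, -6.4, -14.6] 
position: [0.5372, -0.0651, 0.1578] force: [0.8, -6.0, -2.0] 
position: [0.5371, -0.0651, 0.1592] force: [0.8, -5.2, -3.0] 
position: [0.5371, -0.0651, 0.1603] force: [1.7, -5.9, -3.1] 
position: [0.5371, -0.0651, 0.1612] force: [2.9, -5.2, -7.2] 
position: [0.5371, -0.0651, 0.1618] force: [3.3, -5.5, -12.4] 
position: [0.5371, -0.0651, 0.1626] force: [3.7, -6.0, -12.7] 
position: [0.5371, -0.0651, 0.1634] force: [4.2, -6.2, -14.0] 
position: [0.537, -0.0651, 0.1642] force: [6.0, -5.2, -15.4] 
position: [0.537, -0.0651, 0.1651] force: [4.8, -6.3, -10.6] 
t 7.45 pos [ 0.5371 -0.0651  0.1657] yaw 2.9032 lin cm [5.14 5.46 6.57]  j [-0.12  0.31 -0.14  1.12 -0.    0.12] F [ 0.82 -5.68 -0.01] w 0.0543 gf 68.3
```

View pics/g2.png

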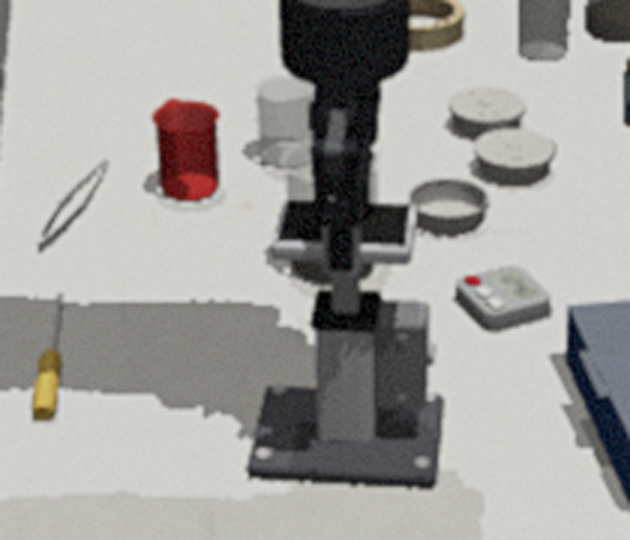

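The plate has risen about 28 mm with the fingers still holding it the same way (crop (340,250)). That is three clicks so far.

```bash
u(){ grep -E "position|force: \[" | tr '\n' ' '; echo; }
python3 -m inch '[{"grip":0,"linear":[0,0,-0.1],"twist":0},{"grip":0,"linear":[0,0,-0.1],"twist":0}]'|u
python3 -m inch '[{"grip":0,"linear":[0,0,-0.1],"twist":0}]'|u
python3 -m inch '[{"grip":0,"linear":[0,0,-0.1],"twist":0}]'|u
python3 -m inch '[{"grip":0,"linear":[0,0,-0.1],"twist":0}]'|u
python3 -m inch '[{"grip":0,"linear":[0,0,-0.1],"twist":0}]'|u
python3 -m inch '[{"grip":0,"linear":[0,0,-0.1],"twist":0}]'|u
```

```text
position: [0.5371, -0.0651, 0.1682] force: [1.7, -5.7, -3.1] 
position: [0.5371, -0.0651, 0.1693] force: [1.1, -4.5, -2.6] 
position: [0.5371, -0.0651, 0.1702] force: [2.7, -6.2, -7.6] 
position: [0.5371, -0.0651, 0.1708] force: [3.5, -6.3, -10.3] 
position: [0.5371, -0.0651, 0.1716] force: [3.9, -5.9, -11.2] 
position: [0.5371, -0.0651, 0.1725] force: [3.7, -5.5, -13.9]
```

```bash
u(){ grep -E "position|force: \[" | tr '\n' ' '; echo; }
python3 -m inch '[{"grip":0,"linear":[0,0,-0.1],"twist":0}]'|u
python3 -m inch '[{"grip":0,"linear":[0,0,-0.1],"twist":0}]'|u
python3 -m inch '[{"grip":0,"linear":[0,0,0],"twist":0}]'|u
```

```text
position: [0.537, -0.0651, 0.1733] force: [3.8, -5.4, -13.3] 
position: [0.537, -0.0651, 0.1742] force: [4.4, -6.3, -15.0] 
position: [0.5371, -0.0651, 0.1747] force: [0.5, -4.9, -0.0]
```

```bash
u(){ grep -E "position|force: \[" | tr '\n' ' '; echo; }
python3 -m inch '[{"grip":0,"linear":[0,0,-0.1],"twist":0}]'|u
python3 -m inch '[{"grip":0,"linear":[0,0,0],"twist":0}]'|u
python3 -m inch '[{"grip":0,"linear":[0,0,0.1],"twist":0}]'|u
python3 -m inch '[{"grip":0,"linear":[0,0,0.1],"twist":0}]'|u
python3 -m inch '[{"grip":0,"linear":[0,0,0.1],"twist":0},{"grip":0,"linear":[0,0,0],"twist":0}]'|u
python3 -m inch '[{"grip":0,"linear":[0,0,0.1],"twist":0},{"grip":0,"linear":[0,0,0],"twist":0}]'|u
python3 -m inch '[{"grip":0,"linear":[0,0,0.1],"twist":0},{"grip":0,"linear":[0,0,0],"twist":0}]'|u
```

```text
position: [0.5371, -0.0651, 0.176] force: [2.5, -6.3, -3.3] 
position: [0.5371, -0.0651, 0.1764] force: [1.0, -6.0, -2.1] 
position: [0.5372, -0.0651, 0.1756] force: [-0.8, -4.2, 2.0] 
position: [0.5371, -0.0651, 0.1747] force: [-0.6, -5.3, 3.3] 
position: [0.5372, -0.0651, 0.1739] force: [-1.2, -4.7, 4.4] 
position: [0.5372, -0.0651, 0.1732] force: [-1.5, -5.0, 6.6] 
position: [0.5372, -0.0651, 0.1724] force: [-2.1, -4.4, 9.0]
```

```bash
u(){ grep -E "position|force: \[" | tr '\n' ' '; echo; }
python3 -m inch '[{"grip":0,"linear":[0,0,0.1],"twist":0},{"grip":0,"linear":[0,0,0],"twist":0}]'|u
python3 -m inch '[{"grip":0,"linear":[0,0,0.1],"twist":0},{"grip":0,"linear":[0,0,0],"twist":0}]'|u
python3 -m inch '[{"grip":0,"linear":[0,0,0.04],"twist":0},{"grip":0,"linear":[0,0,0],"twist":0},{"grip":0,"linear":[0,0,0],"twist":0}]'|u
```

```text
position: [0.5372, -0.0651, 0.1717] force: [-3.6, -4.8, 11.5] 
position: [0.5372, -0.0651, 0.1709] force: [-2.8, -4.1, 12.8] 
position: [0.5372, -0.0651, 0.1707] force: [-4.8, -4.5, 14.2]
```

```bash
u(){ grep -E "position|force: \[" | tr '\n' ' '; echo; }
python3 -m inch '[{"grip":0,"linear":[0,0,0.06],"twist":0},{"grip":0,"linear":[0,0,0],"twist":0},{"grip":0,"linear":[0,0,0],"twist":0},{"grip":0,"linear":[0,0,0],"twist":0}]'|u
python3 -m inch '[{"grip":0,"linear":[0,0,0],"twist":0},{"grip":0,"linear":[0,0,0],"twist":0}]'|u
python3 -m inch '[{"grip":0,"linear":[0,0,-0.15],"twist":0},{"grip":0,"linear":[0,0,-0.15],"twist":0},{"grip":0,"linear":[0,0,-0.15],"twist":0},{"grip":0,"linear":[0,0,0],"twist":0}]'|u
```

```text
position: [0.5372, -0.0651, 0.1702] force: [-5.4, -4.8, 14.2] 
position: [0.5372, -0.0651, 0.1702] force: [-5.3, -6.2, 15.0] 
position: [0.5372, -0.0651, 0.174] force: [-2.0, -5.5, 5.9]
```

```bash

python3 -m inch '[{"grip":100,"linear":[0,0,0],"twist":0},{"grip":100,"linear":[0,0,0],"twist":0},{"grip":100,"linear":[0,0,0],"twist":0},{"grip":100,"linear":[0,0,0],"twist":0},{"grip":100,"linear":[0,0,0],"twist":0},{"grip":100,"linear":[0,0,0],"twist":0},{"grip":100,"linear":[0,0,0],"twist":0}]'
python3 -m inch '[{"grip":100,"linear":[0,0,-1],"twist":0},{"grip":100,"linear":[0,0,-2],"twist":0},{"grip":100,"linear":[0,0,-2],"twist":0},{"grip":100,"linear":[0,0,-2],"twist":0},{"grip":100,"linear":[0,0,-1],"twist":0},{"grip":100,"linear":[0,0,0],"twist":0}]'
python3 -c "from h import *;go([.541,.3385,.25],.48)"
```

```text
time_s: 11.12
position: [0.5369, -0.0644, 0.1727]
eef_rot: [0.119, 0.993, 0.0, -0.0]
force: [-0.3, -0.0, 0.2]
width: 0.0853
grasp_force: 0.0
time_s: 11.62
position: [0.538, -0.0646, 0.2555]
eef_rot: [0.119, 0.993, 0.0, 0.002]
force: [-0.3, -0.0, -0.2]
width: 0.0855
grasp_force: 0.0
t 11.62 pos [ 0.538  -0.0646  0.2555] yaw 2.9038 lin cm [ 9.21 39.25  0.53] twist -0.718 j [-0.12  0.26  0.03  1.33  0.    0.12] F [-0.26 -0.01 -0.19] w 0.0855 gf 0.0
```

```bash

python3 -m inch '[{"grip":100,"linear":[0.66,2.8,0],"twist":0},{"grip":100,"linear":[0.66,2.8,0],"twist":0},{"grip":100,"linear":[0.66,2.8,0],"twist":0},{"grip":100,"linear":[0.66,2.8,0],"twist":0},{"grip":100,"linear":[0.66,2.8,0],"twist":0},{"grip":100,"linear":[0.66,2.8,0],"twist":0},{"grip":100,"linear":[0.66,2.8,0],"twist":0},{"grip":100,"linear":[0.66,2.8,0],"twist":0},{"grip":100,"linear":[0.66,2.8,0],"twist":0},{"grip":100,"linear":[0.66,2.8,0],"twist":0},{"grip":100,"linear":[0.66,2.8,0],"twist":0},{"grip":100,"linear":[0.66,2.8,0],"twist":0},{"grip":100,"linear":[0.66,2.8,0],"twist":0},{"grip":100,"linear":[0.66,2.8,0],"twist":0}]' >/dev/null
python3 -m inch '[{"grip":100,"linear":[0,0,0],"twist":-0.12},{"grip":100,"linear":[0,0,0],"twist":-0.12},{"grip":100,"linear":[0,0,0],"twist":-0.12},{"grip":100,"linear":[0,0,0],"twist":-0.12},{"grip":100,"linear":[0,0,0],"twist":-0.12},{"grip":100,"linear":[0,0,0],"twist":-0.12},{"grip":100,"linear":[0,0,0],"twist":0},{"grip":100,"linear":[0,0,0],"twist":0}]' >/dev/null
python3 - <<'E'
from h import *
go([.541,.3385,.043],.48)
# plate height/centre after release, from top view
d=r.read_camera("top")[1];W=cloud("top",d)
m=(W[...,2]>.13)&(W[...,0]>.44)&(W[...,0]<.62)&(W[...,1]>-.16)&(W[...,1]<.03)&(W[...,2]<.2)
z=np.nanmedian(W[m][:,2]);rr=cv2.minAreaRect(np.argwhere(m)[:,::-1].astype(np.float32));print(m.sum(),z,ray("top",*rr[0],z),rr)
E
```

```text
t 13.45 pos [0.5392 0.3381 0.252 ] yaw -2.6631 lin cm [-0.2  -0.05 20.89] twist -0.002 j [0.56 0.44 0.28 1.41 0.   0.08] F [ 0.18 -0.65  0.15] w 0.0853 gf 0.0
1340 0.17616469583888572 [ 0.53484233 -0.06363989  0.1761647 ] ((422.4492492675781, 239.34359741210938), (30.22602081298828, 44.62519073486328), 11.768289566040039)
```

```bash

python3 -m inch '[{"grip":100,"linear":[-0.2,0,3],"twist":0},{"grip":100,"linear":[0,0,3],"twist":0},{"grip":100,"linear":[0,0,3],"twist":0},{"grip":100,"linear":[0,0,3],"twist":0},{"grip":100,"linear":[0,0,2.5],"twist":0},{"grip":100,"linear":[0,0,2.5],"twist":0},{"grip":100,"linear":[0,0,2.5],"twist":0},{"grip":100,"linear":[0,0,1.4],"twist":0},{"grip":100,"linear":[0,0,0],"twist":0},{"grip":100,"linear":[0,0,0],"twist":0}]'
python3 - <<'E'
from h import *
go([.541,.3385,.043],.48)
p,d=r.read_camera("side");cv2.imwrite("pics/b1.png",cv2.resize(p[150:300,230:430,::-1],None,fx=3,fy=3,interpolation=2))
E
```

```text
time_s: 14.33
position: [0.5408, 0.3389, 0.0432]
eef_rot: [-0.238, 0.971, -0.0, -0.001]
force: [0.6, 0.3, 0.3]
width: 0.0854
grasp_force: 0.0
t 14.33 pos [0.5408 0.3389 0.0432] yaw -2.6616 lin cm [-0.   -0.05  0.02] twist -0.000 j [ 0.56  0.56 -0.07  0.94  0.    0.08] F [0.64 0.34 0.25] w 0.0854 gf 0.0
```

View pics/b1.png

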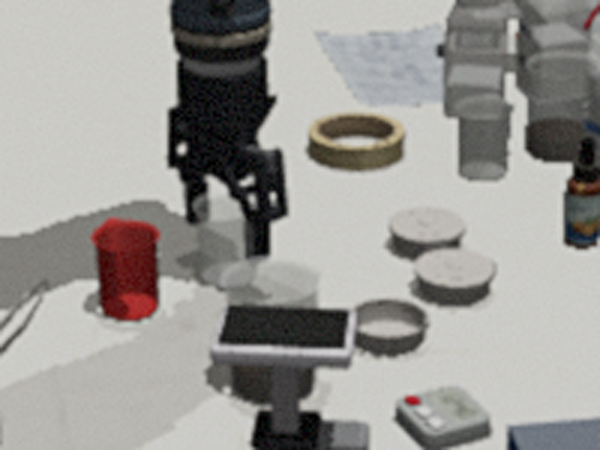

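The fingers straddle the small clear beaker at crop (222,245), clear of the others. I close and lift.

```bash

python3 -m inch '[{"grip":0,"linear":[0,0,0],"twist":0},{"grip":0,"linear":[0,0,0],"twist":0},{"grip":0,"linear":[0,0,0],"twist":0},{"grip":0,"linear":[0,0,0],"twist":0},{"grip":0,"linear":[0,0,0],"twist":0},{"grip":0,"linear":[0,0,0],"twist":0},{"grip":0,"linear":[0,0,0],"twist":0},{"grip":0,"linear":[0,0,0],"twist":0},{"grip":0,"linear":[0,0,0],"twist":0}]'
python3 -m inch '[{"grip":0,"linear":[0,0,-0.5],"twist":0},{"grip":0,"linear":[0,0,-1.5],"twist":0},{"grip":0,"linear":[0,0,-2.5],"twist":0},{"grip":0,"linear":[0,0,-2.5],"twist":0},{"grip":0,"linear":[0,0,-2.5],"twist":0},{"grip":0,"linear":[0,0,-2.5],"twist":0},{"grip":0,"linear":[0,0,-2.5],"twist":0},{"grip":0,"linear":[0,0,-2.5],"twist":0},{"grip":0,"linear":[0,0,-2],"twist":0},{"grip":0,"linear":[0,0,-1],"twist":0},{"grip":0,"linear":[0,0,0],"twist":0},{"grip":0,"linear":[0,0,0],"twist":0}]'
python3 -c "
from h import *;go([.535,-.0637,.24])"
```

```text
time_s: 15.13
position: [0.5419, 0.3397, 0.0454]
eef_rot: [-0.239, 0.971, 0.0, 0.001]
force: [-0.6, 0.1, 6.0]
width: 0.0497
grasp_force: 59.1
time_s: 16.13
position: [0.5412, 0.3392, 0.2436]
eef_rot: [-0.239, 0.971, 0.0, 0.0]
force: [-0.9, 0.4, -1.8]
width: 0.0494
grasp_force: 60.8
t 16.13 pos [0.5412 0.3392 0.2436] yaw -2.6595 lin cm [ 19.23 -35.41   0.35]  j [0.56 0.44 0.26 1.39 0.   0.08] F [-0.91  0.4  -1.78] w 0.0494 gf 60.8
```

```bash

python3 -m inch '[{"grip":0,"linear":[0.7,-1.25,-0.5],"twist":0},{"grip":0,"linear":[1.37,-2.53,-0.5],"twist":0},{"grip":0,"linear":[1.37,-2.53,0],"twist":0},{"grip":0,"linear":[1.37,-2.53,0],"twist":0},{"grip":0,"linear":[1.37,-2.53,0],"twist":0},{"grip":0,"linear":[1.37,-2.53,0],"twist":0},{"grip":0,"linear":[1.37,-2.53,0],"twist":0},{"grip":0,"linear":[1.37,-2.53,0],"twist":0},{"grip":0,"linear":[1.37,-2.53,0],"twist":0},{"grip":0,"linear":[1.37,-2.53,0],"twist":0},{"grip":0,"linear":[1.37,-2.53,0],"twist":0},{"grip":0,"linear":[1.37,-2.53,0],"twist":0},{"grip":0,"linear":[1.37,-2.53,0],"twist":0},{"grip":0,"linear":[1.37,-2.53,0],"twist":0},{"grip":0,"linear":[0.7,-1.25,0],"twist":0},{"grip":0,"linear":[0,0,0],"twist":0},{"grip":0,"linear":[0,0,0],"twist":0},{"grip":0,"linear":[0,0,0],"twist":0}]' >/dev/null
python3 - <<'E'
from h import *
go([.535,-.0637,.225])
p,d=r.read_camera("side");cv2.imwrite("pics/b2.png",cv2.resize(p[130:380,200:460,::-1],None,fx=2.3,fy=2.3,interpolation=2))
E
```

```text
t 17.63 pos [ 0.5345 -0.0632  0.253 ] yaw -2.6597 lin cm [-0.02 -0.07  2.8 ]  j [-0.12  0.26  0.02  1.33  0.   -0.6 ] F [ 0.2  -0.08 -1.18] w 0.0493 gf 60.9
```

View pics/b2.png

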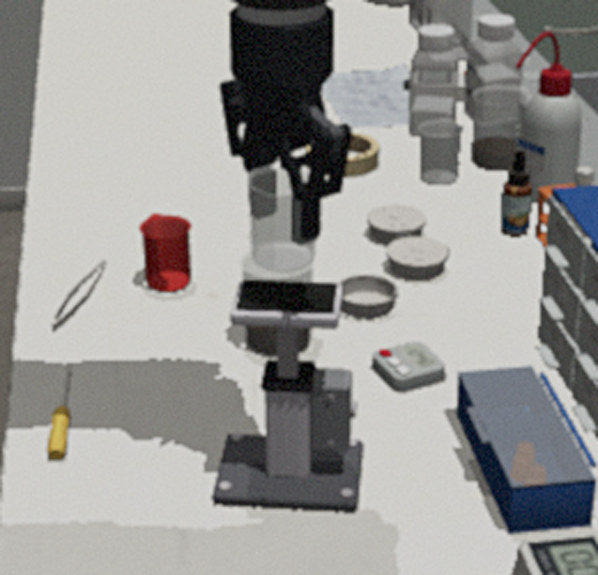

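The beaker is held upright over the plate: its bottom is at crop (283,265), the plate centre at about (287,300). I measure the offset.

```bash
python3 - <<'E'
from h import *
from scipy.optimize import least_squares
p,d=r.read_camera("side");W=cloud("side",d)
m=(np.hypot(W[...,0]-.535,W[...,1]+.064)<.05)&(W[...,2]>.2)&(W[...,2]<.226)
q=W[m];f=least_squares(lambda a:np.hypot(q[:,0]-a[0],q[:,1]-a[1])-.025,[.535,-.064],loss="soft_l1",f_scale=.002).x
print("beaker",len(q),np.round(f,4),"zmin",np.nanpercentile(q[:,2],2))
v,u=np.where(m);print("cols",[ (k,u[v==k].min(),u[v==k].max()) for k in np.unique(v)])
# plate top face (dark) in side view
M=((p.max(2)<45)&(abs(W[...,2]-.177)<.006)&(np.hypot(W[...,0]-.535,W[...,1]+.064)<.06)).astype(np.uint8)
mo=cv2.moments(M);c=(mo["m10"]/mo["m00"],mo["m01"]/mo["m00"]);print("plate pad",M.sum(),c,ray("side",*c,.1762))
print("proj plate c",proj("side",np.array([.535,-.0637,.1762])),"beaker bottom c",proj("side",np.array([.535,-.0637,.2076])))
E
```

```text
beaker 189 [ 0.5352 -0.0622] zmin 0.21093740930432694
cols [(np.int64(236), np.int64(337), np.int64(337)), (np.int64(237), np.int64(310), np.int64(337)), (np.int64(238), np.int64(310), np.int64(337)), (np.int64(239), np.int64(310), np.int64(337)), (np.int64(240), np.int64(310), np.int64(337)), (np.int64(241), np.int64(310), np.int64(336)), (np.int64(242), np.int64(310), np.int64(336)), (np.int64(243), np.int64(311), np.int64(336)), (np.int64(244), np.int64(311), np.int64(335)), (np.int64(245), np.int64(313), np.int64(334)), (np.int64(246), np.int64(314), np.int64(332)), (np.int64(247), np.int64(317), np.int64(330)), (np.int64(248), np.int64(322), np.int64(324))]
plate pad 453 (324.0706401766004, 258.38631346578364) [ 0.53656623 -0.06122909  0.1762    ]
proj plate c [323.39849785 259.10906189] beaker bottom c [323.18038782 243.72743742]
```

```bash
u(){ grep -E "position|force: \[" | tr '\n' ' '; echo; }
python3 -m inch '[{"grip":0,"linear":[-0.13,0.05,0.5],"twist":0},{"grip":0,"linear":[0,0,0.8],"twist":0},{"grip":0,"linear":[0,0,0.8],"twist":0},{"grip":0,"linear":[0,0,0.5],"twist":0},{"grip":0,"linear":[0,0,0.1],"twist":0},{"grip":0,"linear":[0,0,0],"twist":0},{"grip":0,"linear":[0,0,0],"twist":0}]'|u
python3 -m inch '[{"grip":0,"linear":[0,0,0.05],"twist":0},{"grip":0,"linear":[0,0,0.05],"twist":0}]'|u
python3 -m inch '[{"grip":0,"linear":[0,0,0.05],"twist":0},{"grip":0,"linear":[0,0,0.05],"twist":0}]'|u
python3 -m inch '[{"grip":0,"linear":[0,0,0.05],"twist":0},{"grip":0,"linear":[0,0,0.05],"twist":0}]'|u
python3 -m inch '[{"grip":0,"linear":[0,0,0.05],"twist":0},{"grip":0,"linear":[0,0,0],"twist":0}]'|u
```

```text
position: [0.5361, -0.0624, 0.2268] force: [0.5, -0.0, -0.4] 
position: [0.5363, -0.0625, 0.2261] force: [-0.9, -0.8, -0.6] 
position: [0.5361, -0.0624, 0.2249] force: [-0.0, -0.2, -0.2] 
position: [0.5361, -0.0624, 0.2238] force: [-0.1, -0.2, -1.1] 
position: [0.536, -0.0624, 0.2232] force: [-0.3, 0.0, -0.8]
```

```bash
u(){ grep -E "position|force: \[" | tr '\n' ' '; echo; }
python3 -m inch '[{"grip":0,"linear":[0,0,0.05],"twist":0},{"grip":0,"linear":[0,0,0],"twist":0}]'|u
python3 -m inch '[{"grip":0,"linear":[0,0,0.05],"twist":0},{"grip":0,"linear":[0,0,0],"twist":0}]'|u
python3 -m inch '[{"grip":0,"linear":[0,0,0.05],"twist":0},{"grip":0,"linear":[0,0,0],"twist":0}]'|u
python3 -m inch '[{"grip":0,"linear":[0,0,0.05],"twist":0},{"grip":0,"linear":[0,0,0],"twist":0}]'|u
```

```text
position: [0.536, -0.0624, 0.2227] force: [0.3, -0.9, -1.2] 
position: [0.536, -0.0624, 0.2222] force: [-0.1, -0.4, -0.7] 
position: [0.5361, -0.0624, 0.2218] force: [0.3, 0.2, -1.0] 
position: [0.5361, -0.0624, 0.2213] force: [0.2, 0.5, -0.2]
```

```bash
u(){ grep -E "position|force: \[" | tr '\n' ' '; echo; }
python3 -m inch '[{"grip":0,"linear":[0,0,0.05],"twist":0},{"grip":0,"linear":[0,0,0],"twist":0}]'|u
python3 -m inch '[{"grip":0,"linear":[0,0,0.05],"twist":0},{"grip":0,"linear":[0,0,0],"twist":0},{"grip":0,"linear":[0,0,0],"twist":0}]'|u
```

```text
position: [0.5361, -0.0624, 0.2209] force: [-0.2, -0.4, -0.5] 
position: [0.5361, -0.0624, 0.2204] force: [-1.1, 1.0, 1.9]
```

Contact. I release and retreat.

```bash
u(){ grep -E "position|force: \[|width" | tr '\n' ' '; echo; }
python3 -m inch '[{"grip":70,"linear":[0,0,0],"twist":0},{"grip":80,"linear":[0,0,0],"twist":0},{"grip":100,"linear":[0,0,0],"twist":0},{"grip":100,"linear":[0,0,0],"twist":0},{"grip":100,"linear":[0,0,0],"twist":0},{"grip":100,"linear":[0,0,0],"twist":0},{"grip":100,"linear":[0,0,0],"twist":0}]'|u
python3 -m inch '[{"grip":100,"linear":[0,0,-0.5],"twist":0},{"grip":100,"linear":[0,0,-1],"twist":0},{"grip":100,"linear":[0,0,-2],"twist":0},{"grip":100,"linear":[0,0,-2],"twist":0},{"grip":100,"linear":[0,0,-2],"twist":0},{"grip":100,"linear":[0,0,-2],"twist":0},{"grip":100,"linear":[0,0,-1],"twist":0},{"grip":100,"linear":[0,0,0],"twist":0}]'|u
python3 - <<'E'
from h import *
from scipy.optimize import least_squares
p,d=r.read_camera("side");cv2.imwrite("pics/f.png",cv2.resize(p[130:380,200:460,::-1],None,fx=2.3,fy=2.3,interpolation=2))
W=cloud("side",d);m=(np.hypot(W[...,0]-.535,W[...,1]+.064)<.05)&(W[...,2]>.185)&(W[...,2]<.235)
q=W[m];print(len(q),least_squares(lambda a:np.hypot(q[:,0]-a[0],q[:,1]-a[1])-.025,[.535,-.064],loss="soft_l1",f_scale=.002).x)
go([.5,0,.3])
E
```

```text
position: [0.5361, -0.0624, 0.2203] force: [0.7, -0.5, -0.1] width: 0.0853 
position: [0.537, -0.0625, 0.3286] force: [-0.2, 0.5, 0.2] width: 0.0856 
824 [ 0.5363838  -0.06276679]
t 21.37 pos [ 0.5366 -0.0625  0.3269] yaw -2.6594 lin cm [0.36 7.24 2.68]  j [-0.12  0.25  0.19  1.51  0.   -0.6 ] F [ 0.12 -0.42 -0.72] w 0.0852 gf 0.0
```

View pics/f.png

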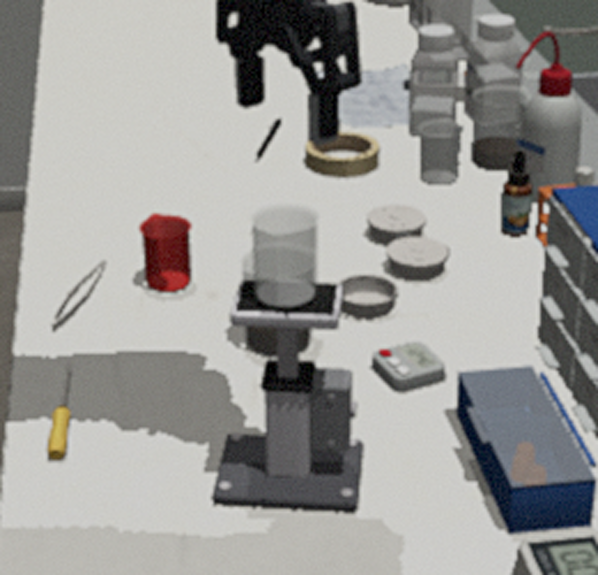

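The beaker stands upright, centred on the plate at crop (285,295), with the gripper clear. I hand the job in.

```bash
python3 -c "from bench import r;print(r.finish_job())"
```

```text
the job is handed in; nothing more can be done
None
```

I raised the plate exactly four clicks, pressed it onto its pawl with about 15 N, set the small clear beaker upright within about 2 mm of the plate's centre, and handed the job in at about 21 s; no verdict came back.

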